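# Lock the bottle filler's valve open

## Robot

A 6-joint arm with a two-finger parallel gripper is mounted at the origin on the work surface. World frame = base frame: x ahead of the robot, y to its left, z up, the work surface at z = 0. Lengths are in mm, angles in rad, forces in N, time in s.
With the tool pointing down it reaches from about 275 to 1000 mm from the base axis. Payload 8.4 kg.
Tool frame: the origin (TCP) lies midway between the tips of the shut fingers; the grasp point (between the pads) lies 19 mm behind it; z points along the fingers, y is the line along which they close (so a half turn about z gives the same grasp; the last joint's range is limited). The gripper opens to 85 mm and grips with 20 to 120 N. Pads are 22 mm wide; open, the fingers measure 114 mm over their backs; the gripper's body (76 mm by 85 mm) begins 54 mm behind the grasp point. The pads swing forward as they close: fully open they stand 13 mm farther back than shut.
Start: joints at [1.241, 0.353, 1.633, -0, 1.155, -0.002], TCP at [201.224, 591.724, 231.281] pointing down, gripper open.
Joint ranges: [-2.63, 2.63], [-0.92, 2.1], [0.06, 2.66], [-1.3, 4.44], [0, 2.69], [-3.02, 3.02]. Speed limits (rad/s): [2.22, 2.22, 2.79, 3.14, 3.14, 3.14].

## Interface

Orientations are given as [roll, pitch, yaw] about the fixed x, y, z axes, in that order (R = Rz(yaw) Ry(pitch) Rx(roll)).
In Python, from rig import r gives the robot as it stands.
- The arm moves only by the shell command python3 -m inch 'ROWS' [OPENING] [FORCE]. ROWS is JSON, a list that holds one entry, the list of rows, each a list of 6 numbers: the shift along the tool's x, y, z scaled (see below), then the turn, a rotation vector about the tool's x, y, z scaled (see below). In form: [[[tx, ty, tz, wx, wy, wz], ...]]. A call has 1 to 8 rows; each row is the pose to reach, as a shift and turn from the pose commanded when the call began, along the tool's axes at that moment, turning the shorter way round; what a row does not reach only later rows make up. The controller multiplies each number of a shift by 20 cm and each number of a turn by pi rad. A row lasts 1/12 s, in which the tool goes at most 41.7 mm and 7.16 degrees, less where a joint would pass 70% of its speed; a pose out of reach is approached as far as the arm can. A call with a number of a shift or a turn outside -1 to 1 is refused whole. A call with a gripper value outside its range is refused whole. OPENING is the gripper's target within -1 to 1 (fully open at 1, half-way at 0, shut at -1), set as the call begins (- or left out, the last holds). The fingers move at their own pace and stop on an object; FORCE is the grip in N (left out, the last holds). Time passes only in rows, so rows that repeat a pose let the fingers close. It gives the time, the measured TCP pose, the force, the opening and the grip force at its end, in the units of the state.
- r.sense(): the state, without advancing time (a new reading comes with each control period).
- r.grab_frame(name): name is "side" or "top" or "wrist"; returns the picture (384x512x3 uint8, red, green, blue); there is no depth.
- r.camera_info(name): a dict with "K" (3x3 intrinsics, pixels), "rvec" (rotation vector, rad) and "tvec" (3), from world to camera coordinates, as OpenCV has them; the wrist camera has in their place "mount" (4x4, takes a point from camera to tool coordinates, whose origin is the TCP and whose axes are the flange's). Camera axes: x right, y down, z forward; pixel columns grow to the right and rows downward; lengths in mm; the calibration is good to about 2 mm. A picture is of the moment at which its call begins: read the wrist's pose just before it. camera_info takes no time and is no camera call.
- r.sign_off(): hands the job in; it is judged then, once.
The state is a dict: "clock": time; "qpos": joint angles; "qvel": joint speeds; "joint_efforts": joint torques, N m; "eef_pos": TCP position; "tcp_rot": TCP orientation; "contact_force": force on the tool from outside, world axes, zero at the start; "wrist_torque": the same for the moment, N m; "opening": opening from 0.0 (shut) to 1.0 (fully open); "grasp_force": force on a finger pad.
Only numpy, scipy, OpenCV 4.12 (cv2) and the standard library are available. Lean on these libraries where they do the work, as an engineer would, in place of code of your own. Each camera call takes 0.05 s, during which the arm holds its last target. There are 200 camera calls.

## Task

Lock the bottle filler's valve open so that it can drain: gently press its red spring plunger fully down into the head and, while still holding it down, push the yellow keeper fully home over the plunger's raised lug, then let go so that the keeper holds the plunger down. Use a gentle hand all along (never ram or force the plunger or the keeper) and leave the bottles and the other things on the table where they are.

Things in the scene. Friction and masses are not known exactly. Their poses are not given: they have to be found in the camera images.
- filler: bottle filler fixed to the table: steel drip tray 190 x 180 x 12 mm, post at +x, aluminium head 80 mm (x) by 142 mm (y -66 to +76). Origin on the table under the tray's centre; mm offsets here are in this frame, yaw turns it. The head was clamped by hand at an UNREPORTED height: its housing's flat top is 184 to 204 mm above the table; find it by feel or eye. z below: above that top
- under_pad (a point): point on the TABLE (x 0, y -34) straight below the spot to press on the plunger's red thumb pad. The pad is 40 mm wide (x), from y -60 to +32, top at z 20 when up, z 8 when fully down; steel side rails from y -4 to +76, top z 22, leave 58 mm clear between them. Closed fingers that press here can, still pressing, slide to +y along the pad and so push the keeper's tab
- under_tab (a point): point on the TABLE (x 0, y -8) straight below the near (-y) face of the keeper's push tab when the keeper is at 0; the tab moves on with the keeper. The yellow keeper is a plate 70 mm wide (x), 5 mm thick, underside at z 22.5, lying across the pad; the upright tab at its -y end is 50 mm wide, 6 mm thick, up to z 46.5 (the tallest thing on the head)
- under_lug (a point): point on the TABLE (x 0, y 58) straight below the middle of the plunger's raised red lug, 24 mm (x) by 16 mm (y), top at z 31.5 when up, z 19.5 when fully down; the lug and the pad are one piece and move together. The keeper's tongue, 30 mm wide, tip at y 45 when open, slides over it to +y
- plunger (a joint): spring plunger, m: 0 = up, 0.012 = fully down on its stop. Pushing takes about 6 N at first and about 10 N when fully down, more only against the stop; over 25 N is forcing it. It must be 9.5 mm down or more for the keeper's tongue to pass over its lug; released under the keeper it rises until the lug bears on the tongue, at about 0.009. Unheld it springs back to 0
- keeper (a joint): yellow keeper, m: slides along the filler's +y; 0 = open, 0.028 = fully home on its stop. Stays where it is left; slides with about 2 N (fingers that slide along the pad while pressing also feel a drag of 0.5 to 0.9 of their press). Over 20 N is forcing it. With the plunger up its tongue runs against the lug at about 0.005. Starts between 0 and 0.004
- empty_mid (a point): empty clear glass bottle (42 mm wide, 85 mm tall) standing on the filler's drip tray under its spout; point half-way up. A bystander
- bottle_a_mid (a point): small corked bottle of dark liqueur (46 mm wide, 106 mm tall); point about half-way up. A bystander
- bottle_b_mid (a point): small corked bottle of dark liqueur (46 mm wide, 106 mm tall); point about half-way up. A bystander
- bottle_c_mid (a point): small corked bottle of dark liqueur (46 mm wide, 106 mm tall); point about half-way up. A bystander
- tub: white plastic tub of corks, 150 x 110 x 60 mm; origin under its centre. A bystander
- tape: roll of green tape, 90 mm wide, 24 mm high; origin under its centre. A bystander
- funnel: small blue funnel standing mouth down, 90 mm wide, 82 mm high; origin under its centre. A bystander

How it is judged (in metres and radians):
On the way, in this order (a step that is already met when the one before it is completed fails the run):
1. the plunger is pressed down past the keeper (over 9.3 mm) with the keeper still off its lug (value of joint plunger above 0.0093 m and value of joint keeper below 0.01 m), for 0.1 s.
2. the keeper is pushed home (over 25 mm) over the plunger, which is still down (value of joint keeper above 0.025 m and value of joint plunger above 0.007 m), for 0.2 s.
At the end, for the whole second after the job is handed in: the robot has let go; the plunger stays down, trapped by the keeper (plunger over 7 mm down), the keeper is home (over 25 mm of its 28 mm), all at rest, and every bottle, the tub, the tape and the funnel are within 25 mm of where they started (all of step 2 and velocity of joint plunger below 0.005 m/s and distance of each of empty_mid, bottle_a_mid, bottle_b_mid, bottle_c_mid, tub, tape, funnel from where it was at the start of the episode below 0.025 m); the robot touches nothing.
It fails at once if the plunger is pressed with more than 30 N (contact force between the arm and plunger above 30 N).
It fails at once if the keeper is pushed with more than 25 N (contact force between the arm and keeper above 25 N).
It fails at once if the plunger's lug and the keeper are forced together with more than 25 N (contact force between keeper and plunger above 25 N).
It fails at once if a bystander is knocked away (over 25 mm) (distance of any of empty_mid, bottle_a_mid, bottle_b_mid, bottle_c_mid, tub, tape, funnel from where it was at the start of the episode above 0.025 m).
It also fails if it takes over 54 s, if anything falls off the work surface, if the arm or the gripper's body presses on something with over 40 N, if the wrist force passes 120 N, or if a joint passes its speed limit or range.

## Working session

There is one attempt and no reset: what is moved stays moved. The work goes in short steps, Python scripts to look and compute and a shell command to move; the robot and the scene stay as the last step left them, time stands still between calls to the robot, and variables do not carry over. Pictures are saved under pics/ and viewed, at most 10 in all, crops included, and the job is handed in when it is done.

```bash
mkdir -p pics; python3 - <<'E'
from rig import r
import cv2
s=r.sense();print(s)
for n in("side","top"):
    cv2.imwrite(f"pics/{n}0.png",r.grab_frame(n)[:,:,::-1])
    print(n,r.camera_info(n))
print(r.camera_info("wrist"))
E
```

```text
{'clock': 0.0, 'qpos': array([ 1.24059900e+00,  3.53671032e-01,  1.63418585e+00, -1.36667058e-06,
        1.15518202e+00, -2.40444024e-03]), 'qvel': array([-0.00048701, -0.0016879 ,  0.00046131,  0.00061682, -0.00061237,
        0.00048939]), 'joint_efforts': array([ 9.44325948e-04, -6.05258060e+01, -3.42058825e+01,  2.13591698e-04,
        9.44887928e-03, -2.50203340e-05]), 'eef_pos': array([201.06154872, 591.24580445, 230.52526038]), 'tcp_rot': array([-3.14014640e+00, -2.22789640e-06,  2.81380032e+00]), 'contact_force': array([-0.03375133, -0.700047  ,  0.27808232]), 'wrist_torque': array([ 0.0699965 ,  0.01384227, -0.02722828]), 'grasp_force': 0.0, 'opening': 0.99889918230694}
side {'K': array([[361.53658566,   0.        , 260.81758515],
       [  0.        , 361.53658566, 191.96727178],
       [  0.        ,   0.        ,   1.        ]]), 'rvec': array([ 2.15828074, -0.13983802,  0.06360839]), 'tvec': array([-516.34485649,  152.52969278, 1084.4056408 ])}
top {'K': array([[386.68425253,   0.        , 259.76376491],
       [  0.        , 386.68425253, 186.06134674],
       [  0.        ,   0.        ,   1.        ]]), 'rvec': array([ 2.1517031 , -2.11218346,  0.17444498]), 'tvec': array([ -35.8793006 ,  515.45140572, 1141.43998768])}
{'K': array([[327.12944363,   0.        , 255.67728605],
       [  0.        , 327.12944363, 194.1411504 ],
       [  0.        ,   0.        ,   1.        ]]), 'mount': array([[ 1.74390905e-04, -9.53530797e-01, -3.01295517e-01,
         7.71667929e+01],
       [ 9.99999567e-01, -1.09174241e-04,  9.24314552e-04,
         3.37798400e-01],
       [-9.14256101e-04, -3.01295548e-01,  9.53530365e-01,
        -1.42702800e+02],
       [ 0.00000000e+00,  0.00000000e+00,  0.00000000e+00,
         1.00000000e+00]])}
```

View pics/top0.png

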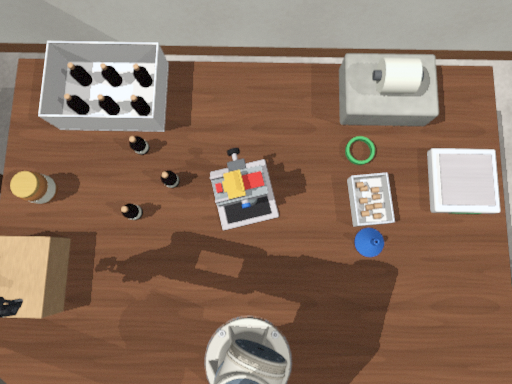

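View pics/side0.png

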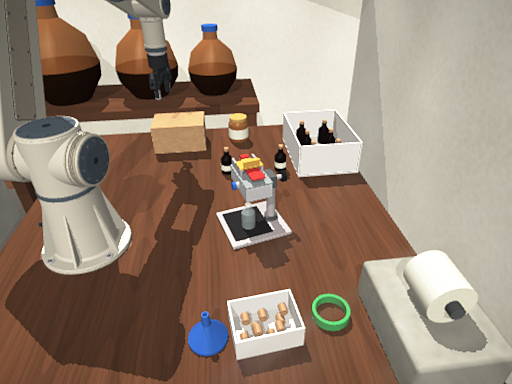

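The top view shows the filler at about (243,190) with the red pad at (256,180), the yellow keeper at (234,184) and the lug at (220,188). The filler's +y therefore points left in the image. The side view shows the filler at (252,190) and the bystanders well clear of it. Next I'll crop and measure.

```bash
cat > h.py <<'E'
from rig import r
import cv2, numpy as np
from scipy.spatial.transform import Rotation as R
def cam(n):
    c=r.camera_info(n); return c["K"],cv2.Rodrigues(np.array(c["rvec"]))[0],np.array(c["tvec"]),np.array(c["rvec"])
def ray(n,uv,z):
    K,Rm,t,_=cam(n); d=Rm.T@np.linalg.inv(K)@[*uv,1]; o=-Rm.T@t
    return o+d*(z-o[2])/d[2]
def proj(n,P):
    K,_,t,rv=cam(n); return cv2.projectPoints(np.array(P,float).reshape(-1,3),rv,t,K,None)[0].reshape(-1,2)
E
python3 - <<'E'
from h import *
t=cv2.imread("pics/top0.png");s=cv2.imread("pics/side0.png")
for n,i,(x0,x1,y0,y1) in(("top",t,(195,295,140,240)),("side",s,(205,305,140,250))):
    print(n,"tcp",proj(n,[201,591,231]))
    h=cv2.cvtColor(i,cv2.COLOR_BGR2HSV)
    for c,lo,hi in(("red",(0,170,90),(6,255,255)),("yel",(18,150,120),(32,255,255))):
        m=np.zeros(h.shape[:2],np.uint8);m[y0:y1,x0:x1]=cv2.inRange(h,lo,hi)[y0:y1,x0:x1]
        for k in cv2.findContours(m,0,2)[0]:
            if cv2.contourArea(k)>8:print(c,cv2.contourArea(k),cv2.minAreaRect(k),cv2.boundingRect(k))
a=cv2.resize(t[140:240,195:295],(400,400),interpolation=2);b=cv2.resize(s[145:245,205:305],(400,400),interpolation=2)
cv2.imwrite("pics/c0.png",np.hstack([a,b]))
E
```

```text
top tcp [[  6.08610008 295.12250718]]
red 25.0 ((218.88238525390625, 187.5294189453125), (7.761139392852783, 4.365641117095947), 75.96376037597656) (216, 184, 6, 8)
red 221.0 ((252.3823699951172, 180.0294189453125), (13.339458465576172, 18.675241470336914), 75.96376037597656) (242, 172, 22, 17)
yel 14.5 ((238.14707946777344, 184.08822631835938), (12.854387283325195, 4.123105525970459), 75.96376037597656) (236, 178, 6, 13)
side tcp [[163.7939498   97.81065952]]
red 127.5 ((254.9706268310547, 173.38235473632812), (11.884244918823242, 16.24988555908203), 75.96376037597656) (246, 168, 19, 13)
red 16.5 ((243.95947265625, 155.7567596435547), (3.781176805496216, 8.219949722290039), 80.53767395019531) (240, 154, 9, 5)
yel 103.5 ((250.8966827392578, 163.93606567382812), (7.844596862792969, 21.586957931518555), 76.75948333740234) (241, 158, 22, 12)
```

View pics/c0.png

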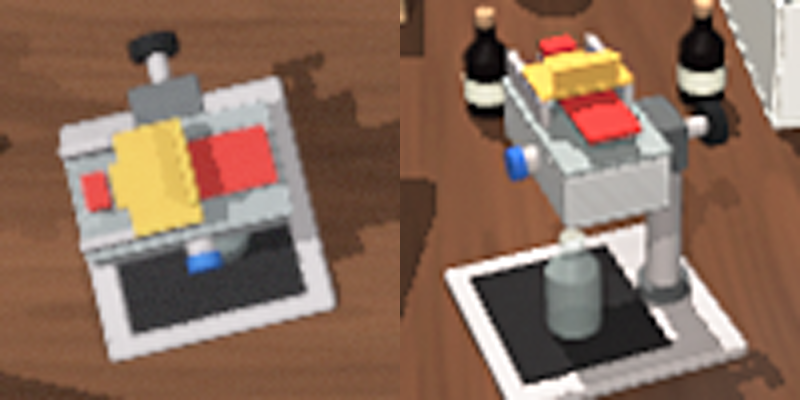

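The crop shows the tray corners (top) at roughly (112,360), (335,303), (278,77) and (60,128). The pad's -y edge runs (268,125)-(277,180) in the top view and (597,140)-(640,125) in the side view. The keeper is open.

```bash
python3 - <<'E'
from h import *
T=lambda u,v:(u/4+195-.4,v/4+140-.4)
S=lambda u,v:((u-400)/4+205-.4,v/4+145-.4)
c=np.array([ray("top",T(*p),12) for p in((112,360),(335,303),(278,77),(60,128))])
print(c.round(0),c.mean(0)); print("sides",[np.linalg.norm(c[i]-c[i-1]).round() for i in range(4)])
dx=(c[2]+c[3]-c[0]-c[1]);dy=(c[0]+c[3]-c[1]-c[2])
print("yaw",np.arctan2(dx[1],dx[0]),np.arctan2(-dy[0],dy[1]))
def P(n):
    K,Rm,t,_=cam(n);return K@np.c_[Rm,t]
for a,b in((T(268,125),S(640,125)),(T(277,180),S(597,140)),(T(98,189),S(560,45))):
    X=cv2.triangulatePoints(P("top"),P("side"),np.array(a),np.array(b)).ravel();print((X[:3]/X[3]).round(1))
E
```

```text
[[383.  86.  12.]
 [430. -86.  12.]
 [609. -38.  12.]
 [565. 134.  12.]] [496.81666447  23.93407271  12.        ]
sides [np.float64(188.0), np.float64(178.0), np.float64(185.0), np.float64(178.0)]
yaw 0.25670618494747655 0.26118848282775714
[528.7 -31.4 209.6]
[495.4 -38.  203.6]
[483.   78.7 216.5]
```

```bash
python3 -m inch '[[[-0.2,-0.2,-0.4,0,0,0],[-0.4,-0.4,-0.4,0,0,0],[-0.6,-0.55,-0.4,0,0,0],[-0.77,-0.74,-0.4,0,0,0],[-0.77,-0.74,-0.4,0,0,0],[-0.77,-0.74,-0.4,0,0,0],[-0.77,-0.74,-0.4,0,0,0]]]' -1 60; python3 -m inch '[[[-0.2,-0.2,0,0,0,0],[-0.4,-0.4,0,0,0,0],[-0.6,-0.55,0,0,0,0],[-0.77,-0.74,0,0,0,0],[-0.77,-0.74,0,0,0,0],[-0.77,-0.74,0,0,0,0],[-0.77,-0.74,0,0,0,0]]]';python3 -m inch '[[[-0.2,-0.2,0,0,0,0],[-0.4,-0.4,0,0,0,-0.05],[-0.6,-0.55,0,0,0,-0.1],[-0.77,-0.74,0,0,0,-0.15],[-0.77,-0.74,0,0,0,-0.187],[-0.77,-0.74,0,0,0,-0.187],[-0.77,-0.74,0,0,0,-0.187],[-0.77,-0.74,0,0,0,-0.187]]]'
python3 - <<'E'
from h import *
s=r.sense();print(s["eef_pos"],s["tcp_rot"],s["contact_force"],s["opening"],s["clock"])
im=r.grab_frame("wrist")[:,:,::-1];cv2.imwrite("pics/w0.png",im)
E
```

```text
clock: 0.68
eef_pos: [301.1, 397.9, 312.1]
tcp_rot: [-3.141, 0.002, 2.811]
contact_force: [-0.1, 0.4, -0.6]
opening: 0.008
grasp_force: 0.0
clock: 1.27
eef_pos: [398.3, 210.5, 311.1]
tcp_rot: [-3.141, -0.0, 2.81]
contact_force: [0.3, -0.7, 0.1]
opening: -0.003
grasp_force: 0.0
clock: 1.93
eef_pos: [496.1, 23.0, 310.7]
tcp_rot: [3.141, -0.001, -2.882]
contact_force: [0.6, -0.1, -0.8]
opening: -0.001
grasp_force: 0.0
[496.13419705  22.98302137 310.74485977] [ 3.14080217e+00 -7.69456894e-04 -2.88172643e+00] [ 0.57303254 -0.13406134 -0.7795199 ] -0.0008938511471865365 1.9333
```

View pics/w0.png

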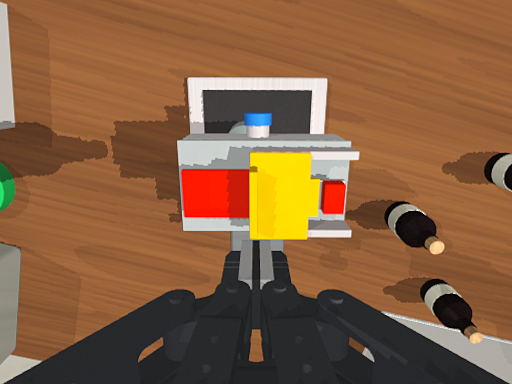

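The wrist view shows the filler square to the image. The pad spans x 181-249 and y 169-217, the keeper x 249-320, and the lug is at (333,197), so the yaw is about right.

```bash
python3 - <<'E'
from h import *
s=r.sense();M=np.array(r.camera_info("wrist")["mount"]);K=r.camera_info("wrist")["K"]
Rt=R.from_euler("xyz",s["tcp_rot"]).as_matrix();p=np.array(s["eef_pos"])
def wray(uv,z):
    d=Rt@M[:3,:3]@np.linalg.inv(K)@[*uv,1];o=Rt@M[:3,3]+p
    return o+d*(z-o[2])/d[2]
im=cv2.imread("pics/w0.png");h=cv2.cvtColor(im,cv2.COLOR_BGR2HSV)
yaw=.26;f=np.array([497,24]);Ry=np.array([[np.cos(yaw),-np.sin(yaw)],[np.sin(yaw),np.cos(yaw)]])
loc=lambda uv,z:(Ry.T@(wray(uv,z)[:2]-f)).round(1)
for c,lo,hi in(("red",(0,170,90),(6,255,255)),("yel",(20,150,120),(35,255,255))):
    for k in cv2.findContours(cv2.inRange(h,lo,hi),0,2)[0]:
        if cv2.contourArea(k)>50:
            (x,y,w,hh)=cv2.boundingRect(k);print(c,(x,y,w,hh),cv2.minAreaRect(k)[2])
            for H in(184,187,190,195): print(H,[list(loc(q,H+z)) for z in((20,31.5) if c=="red" else (27.5,46.5)) for q in((x-.5,y-.5),(x+w-.5,y+hh-.5))])
E
```

```text
red (321, 181, 25, 33) 4.085616588592529
184 [[np.float64(-10.6), np.float64(51.9)], [np.float64(17.3), np.float64(73.9)], [np.float64(-13.7), np.float64(49.5)], [np.float64(12.9), np.float64(70.5)]]
187 [[np.float64(-11.4), np.float64(51.2)], [np.float64(16.2), np.float64(73.0)], [np.float64(-14.5), np.float64(48.9)], [np.float64(11.8), np.float64(69.6)]]
190 [[np.float64(-12.2), np.float64(50.6)], [np.float64(15.0), np.float64(72.1)], [np.float64(-15.3), np.float64(48.3)], [np.float64(10.6), np.float64(68.7)]]
195 [[np.float64(-13.6), np.float64(49.6)], [np.float64(13.1), np.float64(70.7)], [np.float64(-16.7), np.float64(47.2)], [np.float64(8.7), np.float64(67.3)]]
red (181, 169, 68, 49) 1.1934895515441895
184 [[np.float64(-20.5), np.float64(-58.0)], [np.float64(20.6), np.float64(-5.3)], [np.float64(-23.2), np.float64(-55.3)], [np.float64(16.1), np.float64(-5.0)]]
187 [[np.float64(-21.2), np.float64(-57.3)], [np.float64(19.5), np.float64(-5.2)], [np.float64(-23.9), np.float64(-54.6)], [np.float64(14.9), np.float64(-4.9)]]
190 [[np.float64(-21.9), np.float64(-56.6)], [np.float64(18.
[... 225 characters left out ...]
np.float64(11.7), np.float64(-4.8)]]
yel (249, 152, 71, 88) 90.0
184 [[np.float64(-35.1), np.float64(-4.7)], [np.float64(37.0), np.float64(52.4)], [np.float64(-38.5), np.float64(-4.3)], [np.float64(27.9), np.float64(48.3)]]
187 [[np.float64(-35.6), np.float64(-4.6)], [np.float64(35.5), np.float64(51.7)], [np.float64(-39.0), np.float64(-4.2)], [np.float64(26.5), np.float64(47.7)]]
190 [[np.float64(-36.2), np.float64(-4.5)], [np.float64(34.1), np.float64(51.1)], [np.float64(-39.6), np.float64(-4.2)], [np.float64(25.1), np.float64(47.0)]]
195 [[np.float64(-37.1), np.float64(-4.4)], [np.float64(31.7), np.float64(50.0)], [np.float64(-40.4), np.float64(-4.1)], [np.float64(22.7), np.float64(45.9)]]
```

```bash
python3 -m inch '[[[0,-0.16,0,0,0,-0.04],[0,-0.16,0,0,0,-0.08],[0,-0.16,0,0,0,-0.12],[0,-0.16,0,0,0,-0.16],[0,-0.16,0,0,0,-0.2],[0,-0.16,0,0,0,-0.24],[0,-0.16,0,0,0,-0.25],[0,-0.16,0,0,0,-0.25]]]'; python3 -m inch '[[[0,0,0.05,0,0,-0.04],[0,0,0.1,0,0,-0.08],[0,0,0.15,0,0,-0.12],[0,0,0.2,0,0,-0.16],[0,0,0.25,0,0,-0.2],[0,0,0.25,0,0,-0.24],[0,0,0.25,0,0,-0.25],[0,0,0.25,0,0,-0.25]]]'
python3 - <<'E'
from h import *
s=r.sense();print(s["qpos"],s["contact_force"])
im=r.grab_frame("wrist")[:,:,::-1];a=r.grab_frame("side")[130:210,190:310,::-1]
cv2.imwrite("pics/w1.png",np.hstack([cv2.resize(im,(400,300)),cv2.resize(a,(400,300),interpolation=2)]))
E
```

```text
clock: 2.65
eef_pos: [503.6, -6.4, 311.2]
tcp_rot: [3.141, 0.0, -2.094]
contact_force: [0.6, 0.8, 0.5]
opening: 0.001
grasp_force: 0.0
clock: 3.32
eef_pos: [490.2, 54.8, 249.9]
tcp_rot: [-3.123, -0.128, -1.44]
contact_force: [0.4, -0.5, 0.4]
opening: 0.004
grasp_force: 0.0
[ 0.1979684   0.12102762  1.90103266 -0.14411334  1.11325857 -3.01260148] [ 0.35598976 -0.48802837  0.43913842]
```

View pics/w1.png

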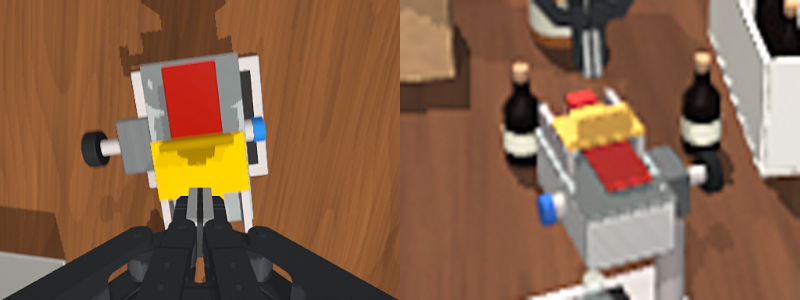

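The last joint hit its limit (-3.01) and the tool tilted and drifted, but it touched nothing. I'll back up and turn the other way.

```bash
python3 -m inch '[[[0,0,-0.25,0,0,0],[0,0,-0.25,0,0,0.04],[0,0,-0.25,0,0,0.08],[0,0,-0.25,0,0,0.12],[0,0,-0.25,0,0,0.16],[0,0,-0.25,0,0,0.2],[0,0,-0.25,0,0,0.25],[0,0,-0.25,0,0,0.25]]]'; python3 -c "
from rig import r;print(r.sense()['qpos'])"
```

```text
clock: 4.08
eef_pos: [489.4, 59.0, 300.4]
tcp_rot: [-3.037, -0.075, -2.239]
contact_force: [-0.2, 0.3, 0.5]
opening: -0.002
grasp_force: 0.0
[ 0.20563875  0.0729645   1.83848588 -0.13615025  1.22312266 -2.22530234]
```

```bash
cat > go.py <<'E'
import sys
from h import *
s=r.sense();A=R.from_euler("xyz",s["tcp_rot"]);p=np.array(s["eef_pos"])
x,y,z,w=map(float,sys.argv[1:5]);B=R.from_euler("xyz",[np.pi,0,w])
print("shift",(A.inv().apply(np.array([x,y,z])-p)/200).round(4),"turn",((A.inv()*B).as_rotvec()/np.pi).round(4))
E
python3 go.py 504.5 -8.1 290 2.9; python3 go.py 504.5 -8.1 290 1.83
```

```text
shift [ 0.2119 -0.2583  0.0956] turn [-0.0431 -0.0021  0.3648]
shift [ 0.2119 -0.2583  0.0956] turn [-0.0447  0.0236  0.7048]
```

```bash
python3 -m inch '[[[0.1,-0.13,0,-0.005,0,0.04],[0.21,-0.258,0.05,-0.01,0,0.08],[0.21,-0.258,0.095,-0.014,0,0.12],[0.21,-0.258,0.095,-0.019,0,0.16],[0.21,-0.258,0.095,-0.024,0,0.2],[0.21,-0.258,0.095,-0.028,0,0.24],[0.21,-0.258,0.095,-0.033,0,0.28],[0.21,-0.258,0.095,-0.038,0,0.32]]]'; python3 go.py 504.5 -8.1 290 1.83
```

```text
clock: 4.75
eef_pos: [505.4, -7.7, 290.1]
tcp_rot: [-3.121, -0.008, 3.054]
contact_force: [0.4, 0.0, 0.4]
opening: -0.003
grasp_force: 0.0
shift [ 0.0045 -0.0023  0.0006] turn [-0.0072  0.0016  0.3896]
```

```bash
python3 -m inch '[[[0.004,-0.002,0,-0.007,0.002,0.04],[0.004,-0.002,0,-0.007,0.002,0.08],[0.004,-0.002,0,-0.007,0.002,0.12],[0.004,-0.002,0,-0.007,0.002,0.16],[0.004,-0.002,0,-0.007,0.002,0.2],[0.004,-0.002,0,-0.007,0.002,0.24],[0.004,-0.002,0,-0.007,0.002,0.28],[0.004,-0.002,0,-0.007,0.002,0.32]]]'; python3 go.py 504.5 -8.1 290 1.83
```

```text
clock: 5.42
eef_pos: [504.5, -8.0, 290.1]
tcp_rot: [-3.139, -0.002, 2.056]
contact_force: [0.2, 0.6, -0.7]
opening: -0.0
grasp_force: 0.0
shift [-0.0002 -0.0002  0.0006] turn [-0.0009 -0.0007  0.0719]
```

```bash
python3 -m inch '[[[0,0,0.05,-0.001,-0.001,0.036],[0,0,0.15,-0.001,-0.001,0.072],[0,0,0.25,-0.001,-0.001,0.072],[0,0,0.3,-0.001,-0.001,0.072],[0,0,0.325,-0.001,-0.001,0.072],[0,0,0.325,-0.001,-0.001,0.072],[0,0,0.325,-0.001,-0.001,0.072]]]'; python3 go.py 504.5 -8.1 225 1.83
python3 - <<'E'
from h import *
print(r.sense()["qpos"])
im=r.grab_frame("wrist")[:,:,::-1];a=r.grab_frame("side")[130:210,190:310,::-1]
cv2.imwrite("pics/w2.png",np.hstack([cv2.resize(im,(400,300)),cv2.resize(a,(400,300),interpolation=2)]))
E
```

```text
clock: 6.0
eef_pos: [504.5, -7.9, 225.4]
tcp_rot: [3.141, 0.002, 1.838]
contact_force: [-0.4, 0.4, 0.7]
opening: 0.002
grasp_force: 0.0
shift [-0.0008 -0.0002  0.0018] turn [0.0001 0.0005 0.0027]
[-1.77411783e-02  1.71187438e-01  1.89327544e+00 -1.58835859e-03
  1.07648736e+00 -2.84577649e-01]
```

View pics/w2.png

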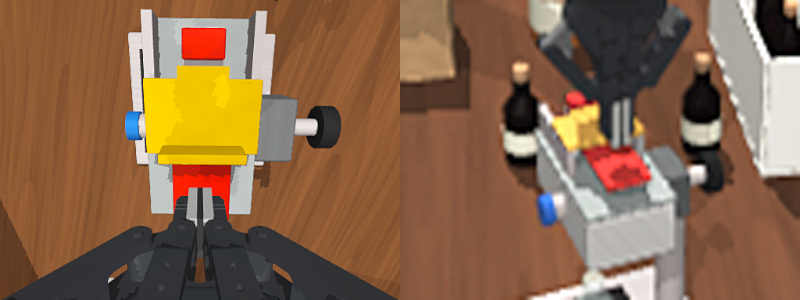

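Tool is square and centred over the pad at about (200,200) in the left half, with the keeper tab just ahead of it. Next I'll feel downward.

```bash
python3 -m inch '[[[0,0,0.008,0,0,0],[0,0,0.016,0,0,0],[0,0,0.024,0,0,0],[0,0,0.032,0,0,0],[0,0,0.04,0,0,0],[0,0,0.05,0,0,0],[0,0,0.05,0,0,0]]]'; python3 -m inch '[[[0,0,0.005,0,0,0],[0,0,0.01,0,0,0],[0,0,0.015,0,0,0],[0,0,0.02,0,0,0],[0,0,0.025,0,0,0],[0,0,0.03,0,0,0],[0,0,0.03,0,0,0]]]'
```

```text
clock: 6.68
eef_pos: [503.8, -7.9, 214.2]
tcp_rot: [-3.141, 0.001, 1.839]
contact_force: [0.1, -0.2, -0.1]
opening: 0.0
grasp_force: 0.0
clock: 7.27
eef_pos: [503.9, -7.9, 208.5]
tcp_rot: [-3.141, 0.001, 1.839]
contact_force: [0.4, -0.2, 0.6]
opening: 0.001
grasp_force: 0.0
```

```bash
python3 -m inch '[[[0,0,0.003,0,0,0],[0,0,0.006,0,0,0],[0,0,0.01,0,0,0],[0,0,0.01,0,0,0]]]'; python3 -m inch '[[[0,0,0.003,0,0,0],[0,0,0.006,0,0,0],[0,0,0.01,0,0,0],[0,0,0.01,0,0,0]]]'; python3 -m inch '[[[0,0,0.003,0,0,0],[0,0,0.006,0,0,0],[0,0,0.01,0,0,0],[0,0,0.01,0,0,0]]]'
```

```text
clock: 7.6
eef_pos: [504.1, -7.9, 207.0]
tcp_rot: [-3.141, 0.002, 1.839]
contact_force: [-2.0, 0.0, 4.3]
opening: 0.001
grasp_force: 2.5
clock: 7.93
eef_pos: [504.1, -7.9, 205.0]
tcp_rot: [-3.142, 0.002, 1.839]
contact_force: [-2.0, -0.4, 5.5]
opening: 0.0
grasp_force: 2.8
clock: 8.27
eef_pos: [504.2, -7.9, 203.1]
tcp_rot: [-3.142, 0.002, 1.839]
contact_force: [-1.6, 0.6, 6.6]
opening: -0.001
grasp_force: 3.1
```

```bash
python3 -m inch '[[[0,0,0.005,0,0,0],[0,0,0.01,0,0,0],[0,0,0.015,0,0,0],[0,0,0.02,0,0,0],[0,0,0.025,0,0,0],[0,0,0.03,0,0,0],[0,0,0.03,0,0,0]]]'; python3 -m inch '[[[0,0,0.002,0,0,0],[0,0,0.004,0,0,0],[0,0,0.004,0,0,0]]]'; python3 -m inch '[[[0,0,0.002,0,0,0],[0,0,0.004,0,0,0],[0,0,0.004,0,0,0]]]'
```

```text
clock: 8.85
eef_pos: [504.2, -7.9, 197.2]
tcp_rot: [3.142, 0.002, 1.839]
contact_force: [-2.3, 0.1, 9.1]
opening: 0.001
grasp_force: 4.0
clock: 9.1
eef_pos: [504.2, -7.9, 196.5]
tcp_rot: [3.142, 0.002, 1.839]
contact_force: [-2.9, 0.1, 7.8]
opening: -0.004
grasp_force: 4.2
clock: 9.35
eef_pos: [504.2, -7.9, 195.8]
tcp_rot: [3.142, 0.002, 1.839]
contact_force: [-2.4, -0.2, 9.1]
opening: 0.003
grasp_force: 4.3
```

```bash
python3 -m inch '[[[0,0,0.001,0,0,0],[0,0,0.002,0,0,0],[0,0,0.002,0,0,0]]]'; python3 -m inch '[[[0,0,0.001,0,0,0],[0,0,0.002,0,0,0],[0,0,0.002,0,0,0]]]'
```

```text
clock: 9.6
eef_pos: [504.2, -7.9, 195.4]
tcp_rot: [3.141, 0.002, 1.839]
contact_force: [-3.3, -0.5, 8.5]
opening: 0.004
grasp_force: 4.3
clock: 9.85
eef_pos: [504.2, -7.9, 195.2]
tcp_rot: [3.141, 0.002, 1.839]
contact_force: [-4.0, 1.7, 9.0]
opening: 0.0
grasp_force: 4.8
```

```bash
python3 -m inch '[[[0.01,0,0,0,0,0],[0.02,0,0,0,0,0],[0.03,0,0,0,0,0],[0.04,0,0,0,0,0],[0.05,0,0,0,0,0],[0.05,0,0,0,0,0]]]'; python3 -m inch '[[[0.005,0,0,0,0,0],[0.01,0,0,0,0,0],[0.015,0,0,0,0,0],[0.02,0,0,0,0,0],[0.025,0,0,0,0,0],[0.025,0,0,0,0,0]]]'
```

```text
clock: 10.35
eef_pos: [503.0, 1.1, 195.6]
tcp_rot: [3.139, 0.004, 1.839]
contact_force: [1.2, -3.5, 8.7]
opening: -0.001
grasp_force: 4.3
clock: 10.85
eef_pos: [501.8, 5.7, 195.6]
tcp_rot: [3.139, 0.004, 1.839]
contact_force: [1.0, -4.6, 9.2]
opening: 0.001
grasp_force: 4.3
```

```bash
python3 -m inch '[[[0.005,0,0.001,0,0,0],[0.01,0,0.001,0,0,0],[0.015,0,0.001,0,0,0],[0.02,0,0.001,0,0,0],[0.02,0,0.001,0,0,0]]]'; python3 -m inch '[[[0.005,0,0,0,0,0],[0.01,0,0,0,0,0],[0.015,0,0,0,0,0],[0.02,0,0,0,0,0],[0.02,0,0,0,0,0]]]';  python3 -m inch '[[[0.005,0,0,0,0,0],[0.01,0,0,0,0,0],[0.015,0,0,0,0,0],[0.02,0,0,0,0,0],[0.02,0,0,0,0,0]]]'
```

```text
clock: 11.27
eef_pos: [500.9, 9.3, 195.4]
tcp_rot: [3.139, 0.005, 1.839]
contact_force: [2.2, -6.9, 7.4]
opening: 0.002
grasp_force: 5.1
clock: 11.68
eef_pos: [499.9, 13.2, 195.5]
tcp_rot: [3.138, 0.005, 1.839]
contact_force: [1.9, -6.8, 8.3]
opening: -0.001
grasp_force: 5.2
clock: 12.1
eef_pos: [498.8, 17.0, 195.4]
tcp_rot: [3.138, 0.005, 1.839]
contact_force: [2.6, -6.6, 8.4]
opening: -0.003
grasp_force: 5.2
```

```bash
for i in 1; do :; done; python3 -m inch '[[[0.005,0,0,0,0,0],[0.01,0,0,0,0,0],[0.015,0,0,0,0,0],[0.02,0,0,0,0,0],[0.02,0,0,0,0,0]]]'; python3 -m inch '[[[0.005,0,0,0,0,0],[0.01,0,0,0,0,0],[0.015,0,0,0,0,0],[0.02,0,0,0,0,0],[0.02,0,0,0,0,0]]]';  python3 -m inch '[[[0.005,0,0,0,0,0],[0.01,0,0,0,0,0],[0.01,0,0,0,0,0]]]'
```

```text
clock: 12.52
eef_pos: [497.8, 20.9, 195.4]
tcp_rot: [3.138, 0.005, 1.839]
contact_force: [1.6, -7.1, 8.8]
opening: 0.002
grasp_force: 5.2
clock: 12.93
eef_pos: [496.8, 24.8, 195.4]
tcp_rot: [3.138, 0.005, 1.839]
contact_force: [2.9, -7.6, 8.0]
opening: -0.002
grasp_force: 5.1
clock: 13.18
eef_pos: [496.3, 26.7, 195.4]
tcp_rot: [3.138, 0.005, 1.839]
contact_force: [2.8, -6.8, 7.4]
opening: -0.001
grasp_force: 5.2
```

```bash
python3 - <<'E'
from h import *
im=r.grab_frame("wrist")[:,:,::-1];a=r.grab_frame("side")[130:210,190:310,::-1]
cv2.imwrite("pics/w3.png",np.hstack([cv2.resize(im,(400,300)),cv2.resize(a,(400,300),interpolation=2)]))
E
```

```text
(no output)
```

View pics/w3.png

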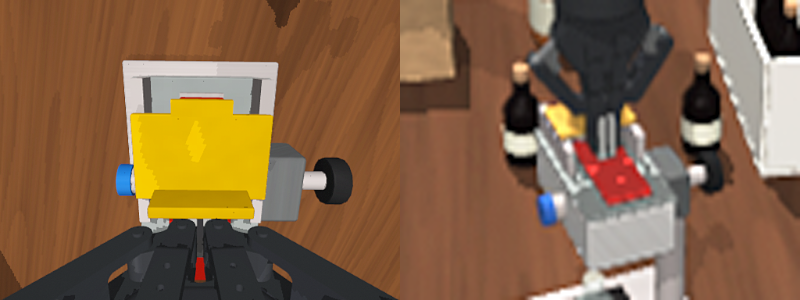

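The keeper's tongue now covers nearly all of the lug (red sliver at (200,95)), with the fingers against the tab. I'll keep pushing in small steps until it meets the stop.

```bash
python3 -m inch '[[[0.005,0,0,0,0,0],[0.01,0,0,0,0,0],[0.01,0,0,0,0,0]]]'; python3 -m inch '[[[0.005,0,0,0,0,0],[0.01,0,0,0,0,0],[0.01,0,0,0,0,0]]]'; python3 -m inch '[[[0.003,0,0,0,0,0],[0.006,0,0,0,0,0],[0.006,0,0,0,0,0]]]'
```

```text
clock: 13.53
eef_pos: [495.7, 28.7, 195.4]
tcp_rot: [3.138, 0.005, 1.839]
contact_force: [2.3, -7.0, 7.9]
opening: 0.002
grasp_force: 5.1
clock: 13.78
eef_pos: [495.2, 30.6, 195.4]
tcp_rot: [3.138, 0.005, 1.839]
contact_force: [2.0, -6.7, 8.0]
opening: -0.001
grasp_force: 5.1
clock: 14.03
eef_pos: [494.9, 31.7, 195.4]
tcp_rot: [3.138, 0.005, 1.839]
contact_force: [2.4, -6.7, 6.7]
opening: -0.0
grasp_force: 5.2
```

```bash
python3 -m inch '[[[0.003,0,0,0,0,0],[0.006,0,0,0,0,0],[0.006,0,0,0,0,0]]]'; python3 -m inch '[[[0.003,0,0,0,0,0],[0.005,0,0,0,0,0],[0.005,0,0,0,0,0]]]'
```

```text
clock: 14.28
eef_pos: [494.6, 32.9, 195.4]
tcp_rot: [3.138, 0.005, 1.839]
contact_force: [2.8, -7.5, 7.9]
opening: 0.0
grasp_force: 5.2
clock: 14.53
eef_pos: [494.6, 33.2, 195.4]
tcp_rot: [3.138, 0.006, 1.839]
contact_force: [4.3, -12.0, 7.3]
opening: 0.001
grasp_force: 8.0
```

The force rose to about 12 N with motion stopping, so the keeper is on its stop. Next I'll ease back a little, then lift.

```bash
python3 -m inch '[[[0,0,0,0,0,0],[-0.005,0,0,0,0,0],[-0.01,0,0,0,0,0],[-0.02,0,0,0,0,0],[-0.02,0,-0.005,0,0,0],[-0.02,0,-0.012,0,0,0],[-0.02,0,-0.02,0,0,0],[-0.02,0,-0.03,0,0,0]]]'; python3 -m inch '[[[0,0,-0.03,0,0,0],[0,0,-0.07,0,0,0],[-0.05,0,-0.15,0,0,0],[-0.1,0,-0.3,0,0,0],[-0.1,0,-0.45,0,0,0],[-0.1,0,-0.5,0,0,0],[-0.1,0,-0.5,0,0,0]]]'
python3 - <<'E'
from h import *
im=r.grab_frame("wrist")[:,:,::-1];a=r.grab_frame("side")[130:210,190:310,::-1]
cv2.imwrite("pics/w4.png",np.hstack([cv2.resize(im,(400,300)),cv2.resize(a,(400,300),interpolation=2)]))
E
```

```text
clock: 15.2
eef_pos: [493.4, 31.1, 200.2]
tcp_rot: [-3.141, 0.002, 1.839]
contact_force: [-1.4, -0.5, -0.1]
opening: 0.002
grasp_force: 0.0
clock: 15.78
eef_pos: [500.2, 11.8, 303.4]
tcp_rot: [3.137, 0.003, 1.838]
contact_force: [0.1, 0.8, -0.3]
opening: -0.002
grasp_force: 0.0
```

View pics/w4.png

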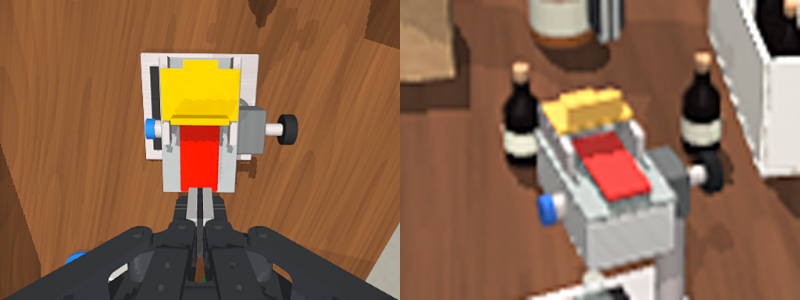

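The keeper is home over the lug, the pad stays low, the bottles haven't moved and the arm is clear.

```bash
python3 -m inch '[[[0,0,0,0,0,0],[0,0,0,0,0,0],[0,0,0,0,0,0]]]'; python3 -c "
from rig import r;print(r.sign_off())"
```

```text
clock: 16.13
eef_pos: [498.0, 12.0, 298.8]
tcp_rot: [-3.139, 0.001, 1.839]
contact_force: [0.6, 0.5, -0.4]
opening: 0.001
grasp_force: 0.0
the job is handed in; nothing more can be done
None
```

I pressed the plunger fully down, pushed the keeper onto its stop over the lug, and let go with the arm clear; the last pictures show the pad held down and the two bottles in view in place, and the job is handed in (no verdict was returned).

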